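# Hold a sample slide flush on a tilted stage

## Task

Swing the presser foot of the tilted stage all the way up and leave it up, then pick up the loose sample slide by its cross-bar handle and lay it squarely and centrally on the sloping face, tilted to match the slope, so that it bears flush on both raised steel lands. Finish while still gripping the slide and pressing it gently but firmly against the lands: do not let go of it, and leave the jar, the timer and the beaker where they stand.

Things in the scene. Friction and masses are not known exactly. Their poses are not given: they have to be found in the camera images.
- stage: fixed grey base of the tilting stage, 190 x 130 x 14 mm, on the bench; origin at the centre of its underside, x from the low edge of the sloping face (near the robot) to the high edge, z up. The table's pivot runs along y, 70 mm to -x of the origin, 50 mm up; it is clamped at a slope of 0.18 to 0.40 rad and does not give under a push of 40 N.
- table: the clamped sloping aluminium table, 168 x 100 x 12 mm; origin on its pivot, x up the slope, y to the left seen from the low side, z square out of the sloping face. Two steel lands, the bearing surfaces, stand 4 mm proud of it, their tops at z = 10 mm. The presser head stands on it at x = 141 to 159 mm, up to 40 mm in z and within 72 mm in y.
- seat (a point): middle of the sloping face, halfway between the lands and level with their tops (table frame x = 55, y = 0, z = 10 mm); same axes as the table
- land_low: lower land, a steel bar 12 x 84 mm along y; origin at the centre of its top (table frame x = 25 mm)
- land_high: upper land, the same, at table frame x = 85 mm
- presser (a joint): angle of presser foot and lever, one stiff piece on a shaft along the table's y at table frame x = 150, z = 30 mm: 0 foot down on the face, 1.75 rad at the stop, foot swung up and back, away from the robot. Starts at 0 to 0.2, stays where it is left (friction, 2 to 4 N at the ball). The foot arm, 76 mm long at y = 0, when down lies where the slide must go.
- lever_ball (a point): centre of the 18 mm black ball ending the lever, at table frame y = -66 mm, outside the table's right edge (y = -50 mm). The lever rod, 8 mm thick, is 60 mm from shaft to ball; at joint value 0 it slants from the shaft toward the robot, 0.70 rad above the table's plane; pushing the ball away from the robot, up and over, raises the foot.
- slide: loose sample slide, a flat steel plate 80 (x) x 56 (y) x 6 mm, about 0.15 kg, lying on the bench; origin at the centre of its underside, z up. On its middle stands a post of 10 mm diameter with a cross-bar handle along y: 44 mm long, 10 mm diameter, axis 34 mm above the underside. The bar can be gripped over its two ends, about which the slide can pivot a little in the fingers.
- jar: brown bottle with black cap, 54 mm diameter, 88 mm tall, origin under its centre; a bystander
- timer: small bench timer, 58 x 62 x 20 mm, origin under its centre; a bystander
- beaker: clear beaker, 52 mm diameter, 70 mm tall, origin under its centre; a bystander
There are look-alikes about, which are no part of the job. Leave any pink or red look-alike of the slide alone.

How it is judged:
By the outcome, as a careful person would: the job done as asked, in the order asked, and still so for the second after the job is handed in, while the arm keeps its last pose, push and grip.
It also fails if it takes over 51 s, if anything falls off the work surface, if the arm or the gripper's body presses on something with over 40 N, if the wrist force passes 120 N, or if a joint passes its speed limit or range.

## Robot

A 7-joint arm with a two-finger parallel gripper is mounted at the origin on a cart in front of the work surface, level with it; the furniture and walls round the work are solid. World frame = base frame: x ahead of the robot, y to its left, z up, the work surface at z = 0. Lengths are in m, angles in rad, forces in N, time in s.
With the tool pointing down it reaches from about 0.425 to 0.925 m from the base axis. Payload 6.8 kg.
Tool frame: the origin (TCP) lies midway between the tips of the shut fingers; the grasp point (between the pads) lies 19 mm behind it; z points along the fingers, y is the line along which they close (so a half turn about z gives the same grasp; the last joint's range is limited). The gripper opens to 85 mm and grips with 20 to 120 N. Pads are 22 mm wide; open, the fingers measure 114 mm over their backs; the gripper's body (76 mm by 85 mm) begins 54 mm behind the grasp point. The pads swing forward as they close: fully open they stand 13 mm farther back than shut.
Start: joints at [-1.237, 0.477, 0.022, 1.555, -0.011, 1.109, -0.083], TCP at [0.289, 0.61, 0.231] pointing down, gripper open.
Joint ranges: [-2.96, 2.96], [-0.34, 2.1], [-1.41, 1.46], [0.24, 2.44], [-1.37, 4.51], [0.17, 1.92], [-2.96, 2.96]. Speed limits (rad/s): [2.39, 2.39, 3.14, 3.14, 3.14, 3.14, 3.14].

## Interface

Orientations are given as [roll, pitch, yaw] about the fixed x, y, z axes, in that order (R = Rz(yaw) Ry(pitch) Rx(roll)).
In Python, from bench import ctrl gives the robot as it stands.
- The arm moves only by the shell command python3 -m pendant 'ROWS' [OPENING] [FORCE]. ROWS is JSON, a list of rows, each an object of numbers: "x", "y", "z": the shift along the tool's x, y, z normalised to -1 to 1, where 1 is 12 cm; "wx", "wy", "wz": the turn, a rotation vector about the tool's x, y, z normalised to -1 to 1, where 1 is 30 degrees. In form: [{"x": .., "y": .., "z": .., "wx": .., "wy": .., "wz": ..}, ...]. A call has 1 to 20 rows; each row is the pose to reach, as a shift and turn from the pose commanded when the call began, along the tool's axes at that moment; what a row does not reach only later rows make up. A row lasts 1/10 s, in which the tool goes at most 50 mm and 8.59 degrees, less where a joint would pass 70% of its speed; a pose out of reach is approached as far as the arm can. A call with a number of a shift or a turn outside -1 to 1 is refused whole. A call with a gripper value outside its range is refused whole. OPENING is the opening, from -1 (shut) to 1 (fully open), set as the call begins (- or left out, the last holds). The fingers move at their own pace and stop on an object; FORCE is the grip in N (left out, the last holds). Time passes only in rows, so rows that repeat a pose let the fingers close. It gives the time, the measured TCP pose, the force, the opening and the grip force at its end, in the units of the state.
- ctrl.state(): the state, without advancing time (a new reading comes with each control period).
- ctrl.read_camera(name): name is "scene" or "top" or "wrist"; returns the picture (480x640x3 uint8, red, green, blue); there is no depth.
- ctrl.calibration(name): a dict with "mtx" (3x3 intrinsics, pixels), "distortion" ([k1, k2, p1, p2, k3] as OpenCV has them; the pictures are not rectified), "eye" and "rotation" of the camera in the world. Camera axes: x right, y down, z forward; pixel columns grow to the right and rows downward; lengths in m; the calibration is good to about 2 mm. A picture is of the moment at which its call begins: read the wrist's pose just before it. calibration takes no time and is no camera call; for the wrist camera it gives the pose at the moment of the call.
- ctrl.sign_off(): hands the job in; it is judged then, once.
The state is a dict: "time_s": time; "q": joint angles; "qvel": joint speeds; "joint_torque": joint torques, N m; "position": TCP position; "ee_rot": TCP orientation; "ft_force": force on the tool from outside, world axes, zero at the start; "wrist_torque": the same for the moment, N m; "gripper_width": opening from 0.0 (shut) to 1.0 (fully open); "gripper_force": force on a finger pad.
Only numpy, scipy, OpenCV 4.12 (cv2) and the standard library are available. Lean on these libraries where they do the work, as an engineer would, in place of code of your own. Each camera call takes 0.05 s, during which the arm holds its last target. There are 200 camera calls.

## Working session

There is one attempt and no reset: what is moved stays moved. The work goes in short steps, Python scripts to look and compute and a shell command to move; the robot and the scene stay as the last step left them, time stands still between calls to the robot, and variables do not carry over. Pictures are saved under pics/ and viewed, at most 10 in all, crops included, and the job is handed in when it is done.

```bash
mkdir -p pics; ls; python3 - <<'E'
from bench import ctrl
import cv2,numpy as np
s=ctrl.state();print({k:np.round(v,3).tolist() for k,v in s.items()})
for n in("scene","top"):
    im=ctrl.read_camera(n);cv2.imwrite(f"pics/{n}0.png",im[...,::-1])
    c=ctrl.calibration(n);print(n,{k:np.round(v,4).tolist() for k,v in c.items()})
E
```

```text
pics
{'time_s': 0.0, 'q': [-1.237, 0.478, 0.022, 1.556, -0.012, 1.109, -0.083], 'qvel': [-0.0, 0.001, 0.002, 0.001, -0.001, 0.001, 0.002], 'joint_torque': [0.0, -59.646, 1.608, -28.119, 0.013, 0.009, 0.0], 'position': [0.288, 0.61, 0.23], 'ee_rot': [-3.14, 0.0, 2.7], 'ft_force': [-0.569, -0.786, 0.308], 'wrist_torque': [0.019, -0.011, -0.019], 'gripper_force': 0.0, 'gripper_width': 0.998}
scene {'mtx': [[551.9517, 0.0, 321.36], [0.0, 551.9517, 245.4561], [0.0, 0.0, 1.0]], 'distortion': [-0.0388, 0.0, 0.0, 0.0, 0.0], 'eye': [0.0072, -0.8407, 0.6526], 'rotation': [-2.0802, 0.0109, -0.5815]}
top {'mtx': [[508.3767, 0.0, 316.0137], [0.0, 508.3767, 234.4593], [0.0, 0.0, 1.0]], 'distortion': [-0.0288, 0.0, 0.0, 0.0, 0.0], 'eye': [0.4262, -0.0051, 1.1974], 'rotation': [-3.0188, 0.0195, -1.5645]}
```

View pics/scene0.png

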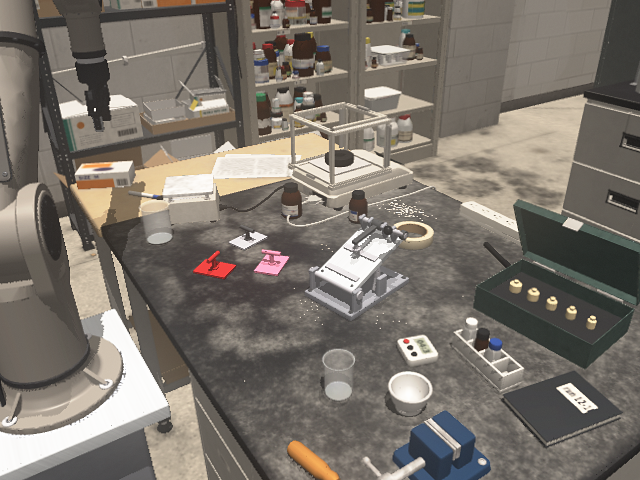

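View pics/top0.png

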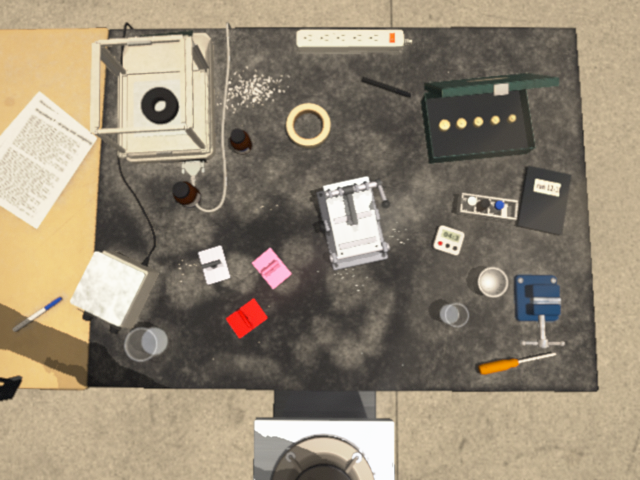

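The slide is white, at about (214,265) in top. The stage is at about (352,225), with the lever ball near (385,204). Next I'll enlarge both.

```bash
python3 - <<'E'
import cv2,numpy as np
t=cv2.imread("pics/top0.png");s=cv2.imread("pics/scene0.png")
r=lambda im,x,y,w,h,f:cv2.resize(im[y:y+h,x:x+w],None,fx=f,fy=f,interpolation=cv2.INTER_CUBIC)
o=np.zeros((600,800,3),np.uint8)
a=r(t,310,170,90,110,4);o[:440,:360]=a       # stage top x4
b=r(t,190,235,50,55,6)[:,:];o[:330,370:670]=b # slide top x6
c=r(s,300,205,140,115,3);o[250:595,375:795]=c
d=r(s,220,222,60,40,2.5);o[450:550,0:150]=d
cv2.imwrite("pics/crop1.png",o)
E
```

```text
(no output)
```

View pics/crop1.png

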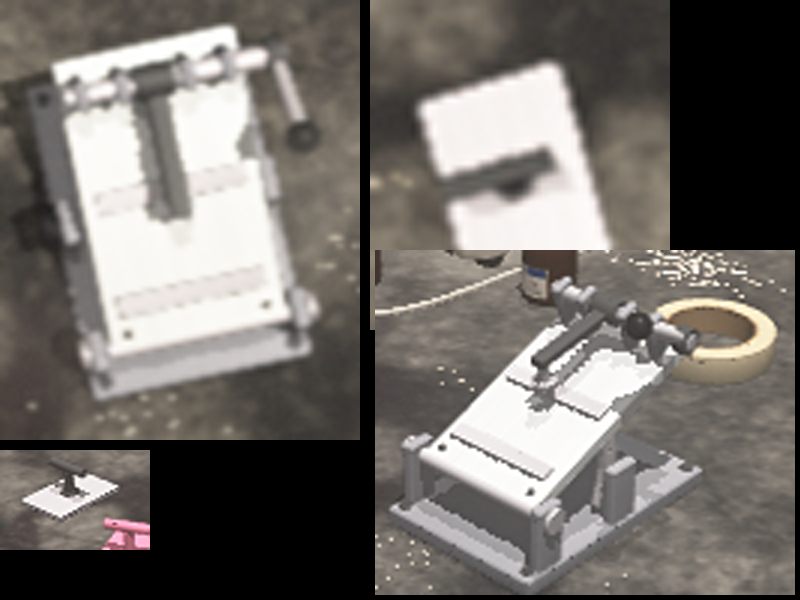

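Top crop (4×, offset 310,170): the table's corners are at about (53,70), (235,27), (287,318) and (105,355), and the ball is at (302,135). The slide's bar runs from about (445,185) to (550,158) in the 6× crop. Now I'll compute positions from these.

```bash
cat >h.py <<'E'
import numpy as np,cv2
from bench import ctrl
from scipy.spatial.transform import Rotation as R
def rpy(e): return R.from_euler('xyz',e)
def cal(n): return ctrl.calibration(n)
def ray(c,uv):
    p=cv2.undistortPoints(np.array(uv,float).reshape(-1,1,2),np.array(c["mtx"]),np.array(c["distortion"])).reshape(-1,2)
    d=rpy(c["rotation"]).apply(np.c_[p,np.ones(len(p))]); return np.array(c["eye"]),d/np.linalg.norm(d,axis=1)[:,None]
def onz(c,uv,z):
    e,d=ray(c,uv); return e+d*((z-e[2])/d[:,2])[:,None]
def tri(cs,uvs):
    A=np.zeros((3,3));b=np.zeros(3)
    L=[]
    for c,uv in zip(cs,uvs):
        e,d=ray(c,[uv]);P=np.eye(3)-np.outer(d[0],d[0]);A+=P;b+=P@e;L.append((P,e))
    x=np.linalg.solve(A,b);return x,[np.linalg.norm(P@(x-e)) for P,e in L]
def pix(c,X):
    r=rpy(c["rotation"]).inv().apply(np.atleast_2d(X)-np.array(c["eye"]))
    return cv2.projectPoints(r,np.zeros(3),np.zeros(3),np.array(c["mtx"]),np.array(c["distortion"]))[0].reshape(-1,2)
def move(p,rp):
    "shift/turn in pendant units from the present pose to TCP p, orientation R"
    s=ctrl.state();R0=rpy(s["ee_rot"])
    return np.round(R0.inv().apply(np.array(p)-s["position"])/.12,3),np.round((R0.inv()*rp).as_rotvec()/np.radians(30),3)
E
python3 - <<'E'
from h import *
np.set_printoptions(precision=4,suppress=True)
t=cal("top");s=cal("scene");w=cal("wrist")
st=ctrl.state();R0=rpy(st["ee_rot"])
print("wristcam in tool",R0.inv().apply(np.array(w["eye"])-st["position"]),(R0.inv()*rpy(w["rotation"])).as_euler('xyz'),w["mtx"])
T=lambda x,y:(310+x/4,170+y/4)
S=lambda x,y:(300+(x-375)/3,205+(y-250)/3)
for n,a,b in[("ball",T(302,135),S(637,325)),("lowTL",T(112,303),S(455,430)),("lowBR",T(268,283),S(543,475)),("highR_nearcorner",T(242,183),S(600,415)),("corner low left",T(105,355),S(424,458)),("corner low right",T(287,318),S(520,507))]:
    print(n,*tri([t,s],[a,b]))
print("base low L,R",onz(t,[T(97,398),T(310,350)],.014))
print("base scene L,R(low),far R",onz(s,[S(393,507),S(530,580),S(700,462)],.014))
B=lambda x,y:(190+(x-370)/6,235+y/6)
print("bar ends",onz(t,[B(445,185),B(550,158)],.034)); print("plate top corners",onz(t,[B(420,103),B(560,65)],.006))
im=cv2.imread("pics/top0.png");m=(im[235:295,190:240].min(2)>170).astype(np.uint8)
k=max(cv2.findContours(m,0,2)[0],key=cv2.contourArea);r=cv2.minAreaRect(k);print(r);bp=cv2.boxPoints(r)+[190,235];print(onz(t,bp,.006),onz(t,[bp.mean(0)],.006))
E
```

```text
wristcam in tool [ 0.0805  0.0001 -0.1424] [-0.3221  0.0008  1.5704] [[350.7141   0.     317.7829]
 [  0.     350.7141 241.3477]
 [  0.       0.       1.    ]]
ball [ 0.6188 -0.1275  0.1643] [np.float64(0.0011381525031381491), np.float64(0.0011381525031382957)]
lowTL [ 0.542  -0.0323  0.065 ] [np.float64(0.0016871555639267663), np.float64(0.0016871555639266377)]
lowBR [ 0.5528 -0.1189  0.0705] [np.float64(0.001523848507190144), np.float64(0.0015238485071902767)]
highR_nearcorner [ 0.6077 -0.1043  0.0897] [np.float64(0.00350664634494735), np.float64(0.0035066463449472686)]
corner low left [ 0.5157 -0.0297  0.0501] [np.float64(0.0037171920519543876), np.float64(0.0037171920519542103)]
corner low right [ 0.5315 -0.1288  0.0597] [np.float64(0.0017198690334614788), np.float64(0.0017198690334615549)]
base low L,R [[ 0.4901 -0.024   0.014 ]
 [ 0.5187 -0.1479  0.014 ]]
base scene L,R(low),far R [[ 0.4978 -0.0239  0.014 ]
 [ 0.5263 -0.1452  0.014 ]
 [ 0.7108 -0.0991  0.014 ]]
bar ends [[0.4958 0.2794 0.034 ]
 [0.5064 0.2392 0.034 ]]
plate top corners [[0.5298 0.2973 0.006 ]
 [0.5451 0.2422 0.006 ]]
((23.66981315612793, 29.594337463378906), (33.92805480957031, 24.312816619873047), 74.05460357666016)
[[0.531  0.2998 0.006 ]
 [0.5472 0.2445 0.006 ]
 [0.4703 0.2203 0.006 ]
 [0.4543 0.2751 0.006 ]] [[0.5005 0.2599 0.006 ]]
```

```bash
python3 -m pendant '[{"x":-0.4,"y":-0.33,"wz":-0.3},{"x":-0.8,"y":-0.66,"wz":-0.6},{"x":-1,"y":-0.84,"wz":-0.9},{"x":-1,"y":-0.84,"wz":-0.9},{"x":-1,"y":-0.84,"wz":-0.9}]' -1 60; python3 - <<'E'
from h import *
print(np.round(ctrl.state()["q"],2));print(move([.46,.25,.2],rpy([np.pi,0,.29+np.pi])))
E
```

```text
[-1.24  0.48  0.02  1.56 -0.01  1.11 -0.08]
(array([-2.574, -2.098,  0.257]), array([-3.000e-03, -1.000e-03, -1.398e+00]))invalid input at $[0]: expected keys x, y, z, wx, wy, wz
```

```bash
python3 -m pendant '[{"x":-0.4,"y":-0.33,"z":0,"wx":0,"wy":0,"wz":-0.3},{"x":-0.8,"y":-0.66,"z":0,"wx":0,"wy":0,"wz":-0.6},{"x":-1,"y":-0.84,"z":0.1,"wx":0,"wy":0,"wz":-0.9},{"x":-1,"y":-0.84,"z":0.1,"wx":0,"wy":0,"wz":-0.9}]' -1 60; python3 - <<'E'
from h import *
print(np.round(ctrl.state()["q"],2));print(move([.46,.25,.2],rpy([np.pi,0,.29+np.pi])))
E
```

```text
time_s: 0.5
position: [0.3578, 0.4603, 0.2179]
ee_rot: [-3.136, 0.0, -3.116]
ft_force: [0.4, 0.1, 0.3]
gripper_width: 0.331
gripper_force: 0.0
[-0.98  0.34 -0.04  1.79  0.02  1.01  0.56]
(array([-0.806, -1.773,  0.159]), array([-0.011, -0.001, -0.504]))
```

```bash
python3 -m pendant '[{"x":-0.2,"y":-0.4,"z":0.1,"wx":0,"wy":0,"wz":-0.2},{"x":-0.4,"y":-0.8,"z":0.1,"wx":0,"wy":0,"wz":-0.4},{"x":-0.5,"y":-0.98,"z":0.1,"wx":0,"wy":0,"wz":-0.5},{"x":-0.5,"y":-0.98,"z":0.1,"wx":0,"wy":0,"wz":-0.5}]'; python3 - <<'E'
from h import *
print(np.round(ctrl.state()["q"],2));print(move([.46,.25,.2],rpy([np.pi,0,.29+np.pi])))
E
```

```text
time_s: 0.9
position: [0.4206, 0.346, 0.2068]
ee_rot: [-3.138, -0.0, -2.858]
ft_force: [-0.2, -0.4, 0.2]
gripper_width: -0.002
gripper_force: 0.0
[-0.77  0.29 -0.05  1.89  0.02  0.96  1.03]
(array([-0.092, -0.859,  0.06 ]), array([-0.006, -0.001, -0.012]))
```

```bash
python3 -m pendant '[{"x":-0.1,"y":-0.4,"z":0,"wx":0,"wy":0,"wz":0},{"x":-0.1,"y":-0.85,"z":0.05,"wx":0,"wy":0,"wz":0},{"x":-0.1,"y":-0.85,"z":0.05,"wx":0,"wy":0,"wz":0},{"x":-0.1,"y":-0.85,"z":0.05,"wx":0,"wy":0,"wz":0},{"x":-0.1,"y":-0.85,"z":0.05,"wx":0,"wy":0,"wz":0}]'; python3 - <<'E'
from h import *
import json
c=cal("wrist");im=ctrl.read_camera("wrist");cv2.imwrite("pics/w1.png",im[...,::-1])
json.dump({k:np.array(v).tolist() for k,v in c.items()},open("w1.json","w"))
print(pix(c,[.5005,.26,.006]),pix(c,[[.5,.2599,.034]]))
S=np.array([.58,-.075,.22]);print(np.round(ctrl.state()["q"],2),move(S,rpy([np.pi,0,.23+np.pi])))
E
```

```text
time_s: 1.4
position: [0.4576, 0.2594, 0.2013]
ee_rot: [3.141, -0.0, -2.849]
ft_force: [-1.3, 0.6, 0.3]
gripper_width: -0.002
gripper_force: 0.0
[[306.32753836 249.7394822 ]] [[305.51077784 259.27794357]]
[-0.63  0.27 -0.01  1.94  0.    0.93  1.23] (array([-0.169, -2.966, -0.158]), array([0.002, 0.   , 0.122]))
```

View pics/w1.png

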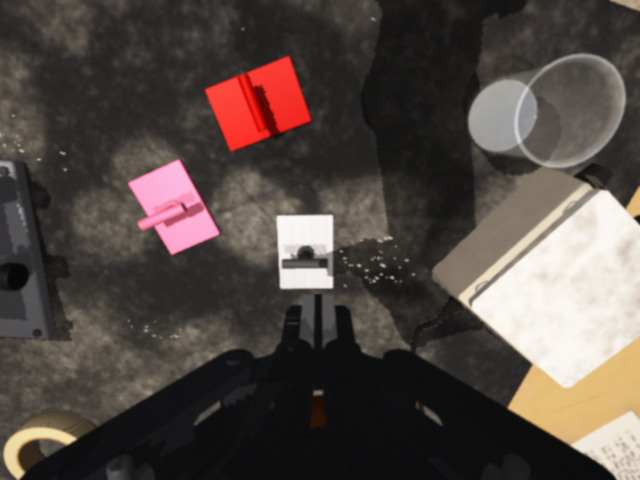

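The white slide's plate centre is at about (306,252), with its bar at about (305,265). The shut fingers are at (318,300) and the stage is off to the left. On to the stage.

```bash
python3 -m pendant '[{"x":0,"y":-0.4,"z":-0.1,"wx":0,"wy":0,"wz":0},{"x":-0.05,"y":-0.8,"z":-0.1,"wx":0,"wy":0,"wz":0},{"x":-0.05,"y":-1,"z":-0.15,"wx":0,"wy":0,"wz":0.1}]';python3 -m pendant '[{"x":0,"y":-0.4,"z":0,"wx":0,"wy":0,"wz":0},{"x":-0.05,"y":-0.8,"z":0,"wx":0,"wy":0,"wz":0},{"x":-0.05,"y":-1,"z":0,"wx":0,"wy":0,"wz":0}]'; python3 - <<'E'
from h import *
import json
c=json.load(open("w1.json"));im=cv2.imread("pics/w1.png");m=np.zeros((480,640),np.uint8);m[200:310,260:350]=im[200:310,260:350].min(2)>150
k=max(cv2.findContours(m,0,2)[0],key=cv2.contourArea);b=cv2.boxPoints(cv2.minAreaRect(cv2.convexHull(k)))
P=onz(c,b,.006);print(np.round(P,4),np.round(P.mean(0),4))
g=im.max(2);mm=np.zeros_like(m);mm[255:275,278:332]=g[255:275,278:332]<90
k=max(cv2.findContours(mm,0,2)[0],key=cv2.contourArea);r=cv2.minAreaRect(k);print(r,np.round(onz(c,cv2.boxPoints(r),.036),4),np.round(onz(c,[r[0]],.036),4))
print(np.round(ctrl.state()["q"],2),move([.58,-.075,.22],rpy([np.pi,0,.23+np.pi])))
E
```

```text
time_s: 1.75
position: [0.4993, 0.1422, 0.2193]
ee_rot: [-3.14, -0.0, -2.905]
ft_force: [-0.3, 0.4, -1.1]
gripper_width: 0.001
gripper_force: 0.0
time_s: 2.05
position: [0.5339, 0.0268, 0.2197]
ee_rot: [-3.141, 0.001, -2.906]
ft_force: [0.0, 0.1, -0.1]
gripper_width: -0.001
gripper_force: 0.0
[[0.474  0.221  0.006 ]
 [0.458  0.2741 0.006 ]
 [0.5341 0.2982 0.006 ]
 [0.5513 0.2412 0.006 ]] [0.5044 0.2586 0.006 ]
((305.6300354003906, 259.09002685546875), (44.26488494873047, 10.182336807250977), 8.130102157592773) [[0.507  0.2399 0.036 ]
 [0.4969 0.2386 0.036 ]
 [0.491  0.2796 0.036 ]
 [0.5012 0.2814 0.036 ]] [[0.499  0.2598 0.036 ]]
[-0.29  0.26  0.14  1.91 -0.04  0.97  1.68] (array([-0.175, -0.915, -0.001]), array([-0.002,  0.002,  0.012]))
```

```bash
python3 -m pendant '[{"x":-0.1,"y":-0.4,"z":0,"wx":0,"wy":0,"wz":0},{"x":-0.18,"y":-0.8,"z":0,"wx":0,"wy":0,"wz":0},{"x":-0.18,"y":-0.9,"z":0,"wx":0,"wy":0,"wz":0},{"x":-0.18,"y":-0.9,"z":0,"wx":0,"wy":0,"wz":0},{"x":-0.18,"y":-0.9,"z":0,"wx":0,"wy":0,"wz":0},{"x":-0.18,"y":-0.9,"z":0,"wx":0,"wy":0,"wz":0}]'; python3 - <<'E'
from h import *
import json
c=cal("wrist");im=ctrl.read_camera("wrist");cv2.imwrite("pics/w2.png",im[...,::-1])
json.dump({k:np.array(v).tolist() for k,v in c.items()},open("w2.json","w"))
x=cv2.resize(im[...,::-1][60:360,120:520],None,fx=2,fy=2,interpolation=cv2.INTER_CUBIC);cv2.imwrite("pics/w2c.png",x)
E
```

```text
time_s: 2.65
position: [0.5789, -0.0674, 0.2191]
ee_rot: [3.14, -0.0, -2.899]
ft_force: [0.1, 0.8, -0.0]
gripper_width: 0.001
gripper_force: 0.0
```

View pics/w2c.png

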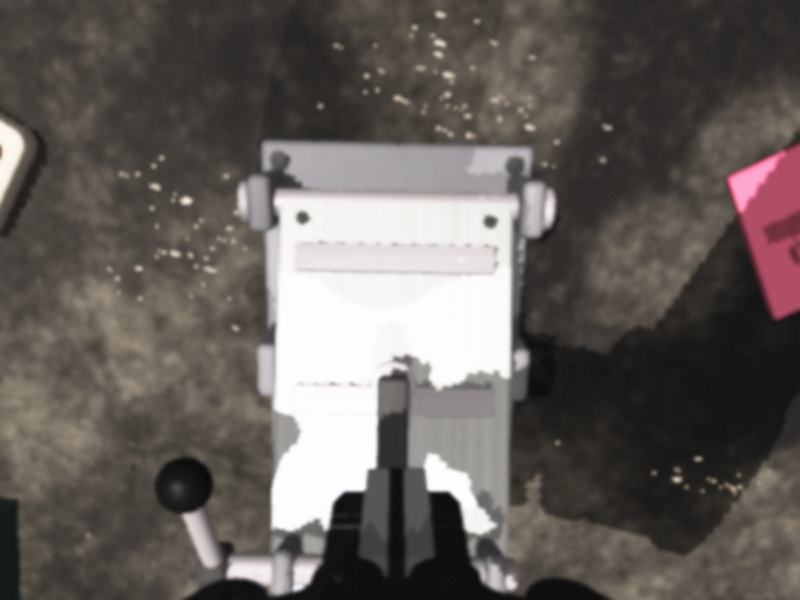

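Crop (2×, offset 120,60): the low land spans X 296–496, Y 245–271, and the high land X 294–493, Y 388–416. The base's low corners are at (264,143) and (532,148), and the ball is at (184,485). Next is a fit of stage pose and slope to these points in the wrist and top views.

```bash
cat >>h.py <<'E'
def table(p):  # p=x,y,yaw,slope of stage -> fn table->world
    x,y,a,f=p[:4];Rz=R.from_euler('z',a);Rt=Rz*R.from_euler('y',-f)
    o=np.array([x,y,0])+Rz.apply([-.07,0,.05]);return Rt,o
E
python3 - <<'E'
from h import *
import json
from scipy.optimize import least_squares
w=json.load(open("w2.json"));t=cal("top");s=cal("scene")
W=lambda x,y:(120+x/2,60+y/2);T=lambda x,y:(310+x/4,170+y/4);S=lambda x,y:(300+(x-375)/3,205+(y-250)/3)
tab=[(.019,-.042,.01),(.019,.042,.01),(.031,.042,.01),(.031,-.042,.01),(.091,.042,.01),(.091,-.042,.01),(.079,.042,.01),(.079,-.042,.01)]
wt=[W(296,245),W(496,246),W(496,272),W(297,271),W(493,416),W(294,416),W(493,388),W(294,388)]
base=[(-.095,-.065,.014),(-.095,.065,.014)];wb=[W(264,143),W(532,148)]
tt=[(.031,.042,.01),(.019,-.042,.01),(.079,-.042,.01),(.031,-.042,.01)];tu=[T(112,302),T(269,283),T(245,186),T(264,265)]
tb=[T(97,397),T(310,350)]
su=[S(600,418),S(543,477)];stt=[(.079,-.042,.01),(.019,-.042,.01)]
def ballw(p,Rt,o): a=.7+p[4];return Rt.apply([.15-.06*np.cos(a),-.066,.03+.06*np.sin(a)])+o
def res(p,which="wts"):
    Rt,o=table(p);st=lambda X:R.from_euler('z',p[2]).apply(X)+[p[0],p[1],0]
    b=ballw(p,Rt,o);r=[]
    if 'w' in which:r+=[pix(w,Rt.apply(tab)+o)-wt,pix(w,st(base))-wb,pix(w,b)-W(184,485)]
    if 't' in which:r+=[(pix(t,Rt.apply(tt)+o)-tu),pix(t,st(base))-tb[::-1],pix(t,b)-T(302,135)]
    if 's' in which:r+=[pix(s,Rt.apply(stt)+o)-su,pix(s,b)-S(637,325)]
    return np.vstack(r).ravel()
for wh in("w","wts"):
    f=least_squares(res,[.6,-.08,.23,.3,.1],args=(wh,),loss='soft_l1');print(wh,np.round(f.x,4),f.cost)
    print(np.round(res(f.x,wh).reshape(-1,2),1).tolist())
p=f.x;json.dump(p.tolist(),open("stage.json","w"));Rt,o=table(p);print("seat",Rt.apply([.055,0,.01])+o,"ball",ballw(p,Rt,o))
E
```

```text
w [ 0.6003 -0.0627  0.2303  0.3876  0.1948] 6.025224571905645
[[-0.1, -0.8], [-0.1, -0.0], [-0.1, 1.1], [-0.9, 0.4], [1.3, 0.9], [-0.8, -0.2], [1.3, 0.4], [-0.5, -0.8], [-2.5, -0.0], [1.0, -0.7], [0.5, 0.1]]
wts [ 0.6001 -0.0629  0.2296  0.3842  0.1942] 16.58924991281797
[[-0.2, -1.1], [-0.2, -0.3], [-0.2, 0.9], [-1.0, 0.1], [1.1, 0.6], [-1.0, -0.5], [1.1, 0.1], [-0.7, -1.0], [-2.6, -0.4], [0.9, -0.9], [0.4, -0.0], [0.4, -2.8], [-1.1, -1.4], [-0.1, -2.7], [-0.9, -1.9], [-0.0, -1.6], [-1.2, -0.9], [-0.5, -1.2], [-1.3, -0.6], [-0.6, 0.4], [-0.4, 0.0]]
seat [ 0.57795608 -0.06810798  0.07988544] ball [ 0.62045121 -0.12595399  0.16332394]
```

```bash
cat >>h.py <<'E'
import json
def tabmove(X,dy=0.):
    Rt,o=table(json.load(open("stage.json")));return move(Rt.apply(X)+o,Rt*R.from_euler('y',np.pi))
def tabpos():
    Rt,o=table(json.load(open("stage.json")));s=ctrl.state();return np.round(Rt.inv().apply(np.array(s["position"])-o)*1000,1),np.round((Rt*R.from_euler('y',np.pi)).inv().__mul__(rpy(s["ee_rot"])).as_rotvec(),4),np.round(Rt.inv().apply(s["ft_force"]),1)
E
python3 - <<'E'
from h import *
print(tabpos(),tabmove([.065,-.068,.068]))
E
```

```text
(array([1.082e+02, 1.000e-01, 1.388e+02]), array([-0.0036,  0.3843, -0.0124]), array([0.6, 0.3, 0.5])) (array([ 0.12 , -0.567,  0.681]), array([ 0.007, -0.734,  0.024]))
```

```bash
python3 -m pendant '[{"x":0.1,"y":-0.3,"z":0,"wx":0,"wy":-0.25,"wz":0},{"x":0.15,"y":-0.57,"z":0.1,"wx":0,"wy":-0.5,"wz":0.02},{"x":0.15,"y":-0.57,"z":0.3,"wx":0,"wy":-0.73,"wz":0.02},{"x":0.12,"y":-0.57,"z":0.6,"wx":0,"wy":-0.73,"wz":0.02},{"x":0.12,"y":-0.57,"z":0.68,"wx":0,"wy":-0.73,"wz":0.02},{"x":0.12,"y":-0.57,"z":0.68,"wx":0,"wy":-0.73,"wz":0.02},{"x":0.12,"y":-0.57,"z":0.68,"wx":0,"wy":-0.73,"wz":0.02}]'; python3 - <<'E'
from h import *
print(tabpos(),tabmove([.065,-.068,.068]))
im=ctrl.read_camera("scene");cv2.imwrite("pics/s2.png",cv2.resize(im[...,::-1][140:340,260:500],None,fx=2.5,fy=2.5))
E
```

```text
time_s: 3.4
position: [0.5829, -0.1394, 0.1391]
ee_rot: [3.14, 0.384, -2.912]
ft_force: [0.3, 0.1, 0.2]
gripper_width: 0.004
gripper_force: 0.0
(array([ 66.7, -70.5,  69.1]), array([-0.0018,  0.0003, -0.0004]), array([0.4, 0. , 0.1])) (array([0.014, 0.021, 0.01 ]), array([ 0.003, -0.   ,  0.001]))
```

View pics/s2.png

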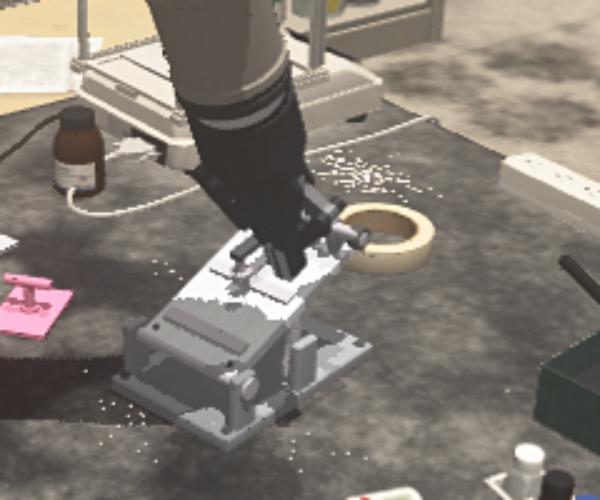

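The fingers, at about (295,270), stand just in front of the lever ball. Now I'll push it.

```bash
python3 -m pendant '[{"x":-0.1,"y":0.02,"z":0,"wx":0,"wy":0,"wz":0},{"x":-0.21,"y":0.02,"z":0,"wx":0,"wy":0,"wz":0},{"x":-0.28,"y":0.02,"z":-0.05,"wx":0,"wy":0,"wz":0},{"x":-0.35,"y":0.02,"z":-0.09,"wx":0,"wy":0,"wz":0},{"x":-0.44,"y":0.02,"z":-0.12,"wx":0,"wy":0,"wz":0},{"x":-0.53,"y":0.02,"z":-0.14,"wx":0,"wy":0,"wz":0},{"x":-0.61,"y":0.02,"z":-0.14,"wx":0,"wy":0,"wz":0},{"x":-0.69,"y":0.02,"z":-0.13,"wx":0,"wy":0,"wz":0}]'; python3 - <<'E'
from h import *
print(tabpos())
E
python3 -m pendant '[{"x":-0.07,"y":0,"z":0.03,"wx":0,"wy":0,"wz":0},{"x":-0.13,"y":0,"z":0.06,"wx":0,"wy":0,"wz":0},{"x":-0.18,"y":0,"z":0.1,"wx":0,"wy":0,"wz":0},{"x":-0.22,"y":0,"z":0.14,"wx":0,"wy":0,"wz":0},{"x":-0.22,"y":0,"z":0.14,"wx":0,"wy":0,"wz":0}]'; python3 - <<'E'
from h import *
print(tabpos())
im=ctrl.read_camera("scene");cv2.imwrite("pics/s3.png",cv2.resize(im[...,::-1][140:340,260:500],None,fx=2.5,fy=2.5))
E
```

```text
time_s: 4.25
position: [0.6513, -0.1218, 0.1842]
ee_rot: [3.14, 0.384, -2.913]
ft_force: [-3.3, -0.8, 1.7]
gripper_width: -0.004
gripper_force: 1.5
(array([149. , -69. ,  84.5]), array([-0.001 ,  0.0005,  0.0013]), array([-2.5, -0. ,  2.8]))
time_s: 4.75
position: [0.6806, -0.1145, 0.1764]
ee_rot: [3.139, 0.382, -2.913]
ft_force: [0.1, -0.7, -0.1]
gripper_width: -0.004
gripper_force: 0.0
(array([174. , -68.6,  66. ]), array([-0.0019,  0.0024,  0.0012]), array([-0.1, -0.7, -0. ]))
```

View pics/s3.png

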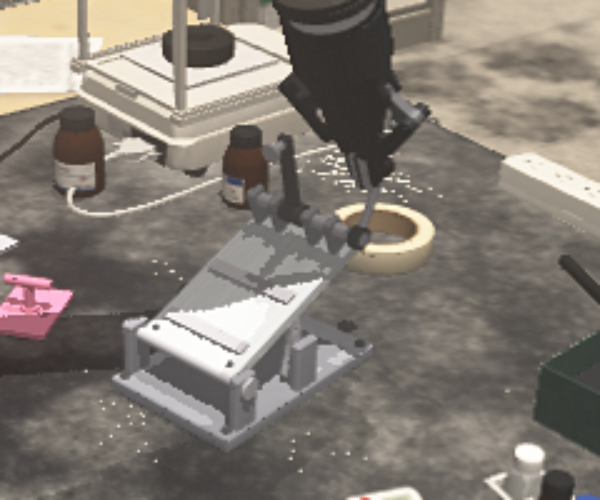

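The foot is up, near (288,175), but I felt no stop. I'll push on gently until the force rises.

```bash
python3 -m pendant '[{"x":-0.02,"y":0,"z":0.02,"wx":0,"wy":0,"wz":0},{"x":-0.04,"y":0,"z":0.04,"wx":0,"wy":0,"wz":0},{"x":-0.04,"y":0,"z":0.05,"wx":0,"wy":0,"wz":0}]'; python3 -c "
from h import *;print(tabpos())"
```

```text
time_s: 5.1
position: [0.6843, -0.114, 0.1723]
ee_rot: [3.138, 0.378, -2.915]
ft_force: [-9.0, -0.4, 5.3]
gripper_width: 0.001
gripper_force: 4.5
(array([175.9, -68.9,  60.8]), array([-0.0027,  0.0063,  0.0025]), array([-6.3,  1.7,  8.3]))
```

```bash
python3 -m pendant '[{"x":-0.02,"y":0,"z":0.02,"wx":0,"wy":0,"wz":0},{"x":-0.03,"y":0,"z":0.03,"wx":0,"wy":0,"wz":0},{"x":-0.03,"y":0,"z":0.03,"wx":0,"wy":0,"wz":0}]'; python3 -c "
from h import *;print(tabpos())"
```

```text
time_s: 5.4
position: [0.6853, -0.114, 0.171]
ee_rot: [3.135, 0.373, -2.916]
ft_force: [-29.4, -1.2, 23.5]
gripper_width: -0.002
gripper_force: 18.6
(array([176.4, -69.1,  59.2]), array([-0.0047,  0.011 ,  0.0039]), array([-17.9,   5.5,  32.6]))
```

At the stop (about 37 N total). Retreat, then go to the slide.

```bash
python3 -m pendant '[{"x":0.1,"y":0,"z":-0.15,"wx":0,"wy":0,"wz":0},{"x":0.3,"y":0,"z":-0.45,"wx":0,"wy":0,"wz":0},{"x":0.6,"y":0,"z":-0.6,"wx":0,"wy":0.25,"wz":0},{"x":0.9,"y":0.1,"z":-0.6,"wx":0,"wy":0.5,"wz":0},{"x":1,"y":0.4,"z":-0.6,"wx":0,"wy":0.73,"wz":0},{"x":1,"y":0.8,"z":-0.6,"wx":0,"wy":0.73,"wz":0},{"x":1,"y":1,"z":-0.6,"wx":0,"wy":0.73,"wz":0}]' 1; python3 - <<'E'
from h import *
print(tabpos());print(move([.46,.25,.2],rpy([np.pi,0,.295+np.pi])))
E
```

```text
time_s: 6.1
position: [0.5291, -0.0224, 0.1936]
ee_rot: [3.138, 0.0, -2.909]
ft_force: [0.4, 0.0, -0.3]
gripper_width: 0.998
gripper_force: 0.0
(array([ 63.2,  55.6, 129.4]), array([-0.0041,  0.3839, -0.0026]), array([ 0.3, -0.1, -0.4]))
(array([ 0.036,  2.342, -0.045]), array([ 0.007,  0.001, -0.119]))
```

```bash
python3 -m pendant '[{"x":0.02,"y":0.4,"z":0,"wx":0,"wy":0,"wz":0},{"x":0.02,"y":0.8,"z":0,"wx":0,"wy":0,"wz":-0.12},{"x":0.02,"y":1,"z":0,"wx":0,"wy":0,"wz":-0.12}]';python3 -m pendant '[{"x":0.02,"y":0.4,"z":0,"wx":0,"wy":0,"wz":0},{"x":0.02,"y":0.8,"z":0,"wx":0,"wy":0,"wz":0},{"x":0.02,"y":1,"z":0,"wx":0,"wy":0,"wz":0},{"x":0.02,"y":1,"z":0,"wx":0,"wy":0,"wz":0}]'; python3 - <<'E'
from h import *
print(move([.46,.26,.2],rpy([np.pi,0,.295+np.pi])))
E
```

```text
time_s: 6.4
position: [0.4988, 0.0941, 0.1943]
ee_rot: [3.138, 0.001, -2.844]
ft_force: [-0.0, -0.5, 0.6]
gripper_width: 1.003
gripper_force: 0.0
time_s: 6.8
position: [0.4616, 0.2084, 0.1945]
ee_rot: [3.137, 0.001, -2.843]
ft_force: [-0.7, 0.7, 0.0]
gripper_width: 1.003
gripper_force: 0.0
(array([-0.114,  0.415, -0.044]), array([0.008, 0.002, 0.007]))
```

```bash
python3 -m pendant '[{"x":-0.05,"y":0.2,"z":0,"wx":0,"wy":0,"wz":0},{"x":-0.05,"y":0.41,"z":0,"wx":0,"wy":0,"wz":0},{"x":-0.05,"y":0.41,"z":0,"wx":0,"wy":0,"wz":0},{"x":-0.05,"y":0.41,"z":0,"wx":0,"wy":0,"wz":0}]'; python3 - <<'E'
from h import *
c=cal("wrist");im=ctrl.read_camera("wrist")[...,::-1].copy();cv2.imwrite("pics/w3.png",im)
json.dump({k:np.array(v).tolist() for k,v in c.items()},open("w3.json","w"))
u,v=pix(c,[.502,.2595,.006])[0].astype(int);print(u,v)
x=cv2.resize(im[v-75:v+75,u-100:u+100],None,fx=4,fy=4,interpolation=cv2.INTER_CUBIC);cv2.imwrite("pics/w3c.png",x);print(u-100,v-75)
E
```

```text
time_s: 7.2
position: [0.4548, 0.252, 0.1944]
ee_rot: [3.14, 0.0, -2.85]
ft_force: [0.5, -1.1, -0.7]
gripper_width: 1.0
gripper_force: 0.0
311 257
211 182
```

View pics/w3c.png

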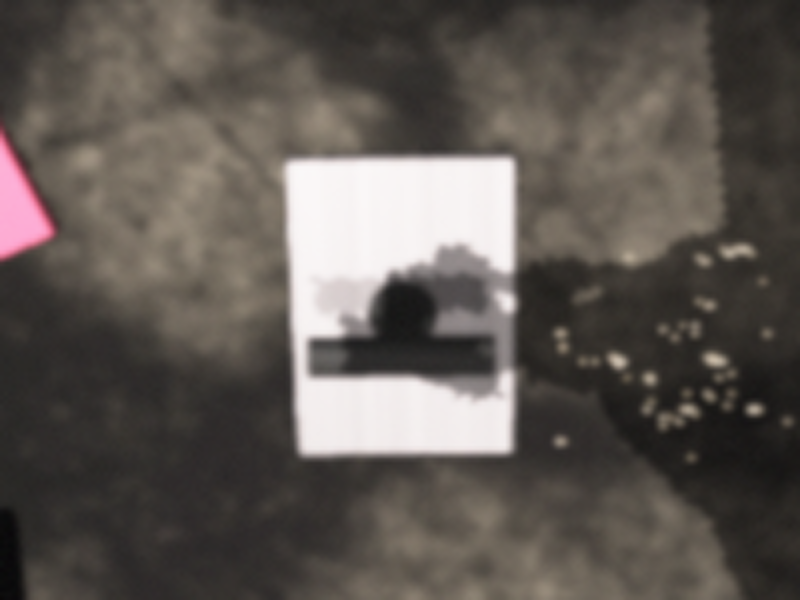

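Plate corners in the crop (4×, offset 211,182): (286,158), (514,157), (514,454), (299,456). The bar spans X 308–496, Y 338–376.

```bash
python3 - <<'E'
from h import *
c=json.load(open("w3.json"));K=lambda a:np.array(a)/4+[211,182]
P=onz(c,K([(286,158),(514,157),(514,454),(299,456)]),.006);print(np.round(P,4),P.mean(0))
for i in range(4):
    d=P[(i+1)%4]-P[i];print(np.linalg.norm(d),np.arctan2(d[1],d[0]))
B=onz(c,K([(308,357),(496,357),(402,357)]),.034);print(B,np.arctan2(*(B[1]-B[0])[:2]))
X=[.502,.2595,.06];print(move([.5015,.259,.11],rpy([np.pi,0,.292+np.pi])))
E
```

```text
[[0.4739 0.2219 0.006 ]
 [0.4577 0.2751 0.006 ]
 [0.5344 0.2998 0.006 ]
 [0.5511 0.2459 0.006 ]] [0.50423225 0.26066051 0.006     ]
0.05562107800912904 1.866652394292777
0.0805808387209644 0.31154867781212203
0.05636282966080237 -1.2698736262596344
0.08085817993897171 -2.83926293996806
[[0.51088472 0.23973003 0.034     ]
 [0.49825796 0.28191599 0.034     ]
 [0.50457482 0.2608185  0.034     ]] -0.29082549118759804
(array([-0.389, -0.051,  0.703]), array([ 0.003,  0.   , -0.003]))
```

```bash
python3 - <<'E'
from h import *
print(move([.5045,.2607,.08],rpy([np.pi,0,.30+np.pi])))
E
python3 -m pendant '[{"x":-0.2,"y":-0.03,"z":0.2,"wx":0,"wy":0,"wz":0},{"x":-0.42,"y":-0.04,"z":0.5,"wx":0,"wy":0,"wz":-0.01},{"x":-0.42,"y":-0.04,"z":0.95,"wx":0,"wy":0,"wz":-0.01},{"x":-0.42,"y":-0.04,"z":0.95,"wx":0,"wy":0,"wz":-0.01},{"x":-0.42,"y":-0.04,"z":0.95,"wx":0,"wy":0,"wz":-0.01}]';python3 - <<'E'
from h import *
print(move([.5045,.2607,.012],rpy([np.pi,0,.30+np.pi])))
E
```

```text
(array([-0.417, -0.044,  0.953]), array([ 0.003,  0.   , -0.019]))
time_s: 7.75
position: [0.5035, 0.2608, 0.0797]
ee_rot: [3.141, -0.003, -2.847]
ft_force: [0.1, -0.1, 1.0]
gripper_width: 0.999
gripper_force: 0.0
(array([-0.009, -0.003,  0.565]), array([ 0.001, -0.006, -0.009]))
```

```bash
python3 -m pendant '[{"x":0,"y":0,"z":0.2,"wx":0,"wy":0,"wz":-0.01},{"x":-0.01,"y":0,"z":0.4,"wx":0,"wy":0,"wz":-0.01},{"x":-0.01,"y":0,"z":0.565,"wx":0,"wy":0,"wz":-0.01},{"x":-0.01,"y":0,"z":0.565,"wx":0,"wy":0,"wz":-0.01},{"x":-0.01,"y":0,"z":0.565,"wx":0,"wy":0,"wz":-0.01}]';python3 -m pendant '[{"x":0,"y":0,"z":0,"wx":0,"wy":0,"wz":0},{"x":0,"y":0,"z":0,"wx":0,"wy":0,"wz":0},{"x":0,"y":0,"z":0,"wx":0,"wy":0,"wz":0},{"x":0,"y":0,"z":0,"wx":0,"wy":0,"wz":0},{"x":0,"y":0,"z":0,"wx":0,"wy":0,"wz":0},{"x":0,"y":0,"z":0,"wx":0,"wy":0,"wz":0}]' -1 60
```

```text
time_s: 8.25
position: [0.5065, 0.2635, 0.0149]
ee_rot: [3.139, 0.003, -2.84]
ft_force: [0.7, 0.2, 0.8]
gripper_width: 1.004
gripper_force: 0.0
time_s: 8.85
position: [0.506, 0.2632, 0.014]
ee_rot: [3.139, 0.002, -2.84]
ft_force: [-1.2, -2.4, 10.9]
gripper_width: 0.495
gripper_force: 59.2
```

```bash
python3 -m pendant '[{"x":0,"y":0,"z":-0.2,"wx":0,"wy":0,"wz":0},{"x":0,"y":0,"z":-0.5,"wx":0,"wy":0,"wz":0},{"x":0.1,"y":-0.2,"z":-0.9,"wx":0,"wy":0,"wz":0},{"x":0.1,"y":-0.6,"z":-1,"wx":0,"wy":0,"wz":0},{"x":0.1,"y":-0.9,"z":-1,"wx":0,"wy":0,"wz":0},{"x":0.1,"y":-0.9,"z":-1,"wx":0,"wy":0,"wz":0}]';python3 - <<'E'
from h import *
print(move([.54,-.01,.16],rpy([np.pi,0,.23+np.pi])))
E
```

```text
time_s: 9.45
position: [0.5279, 0.1491, 0.1335]
ee_rot: [-3.14, 0.001, -2.849]
ft_force: [-0.1, -0.5, -2.3]
gripper_width: 0.487
gripper_force: 61.2
(array([ 0.285, -1.299, -0.219]), array([-0.002,  0.003,  0.12 ]))
```

```bash
python3 -m pendant '[{"x":0.1,"y":-0.3,"z":-0.15,"wx":0,"wy":0,"wz":0},{"x":0.28,"y":-0.7,"z":-0.4,"wx":0,"wy":0,"wz":0.06},{"x":0.28,"y":-1,"z":-0.4,"wx":0,"wy":0,"wz":0.12},{"x":0.28,"y":-1,"z":-0.4,"wx":0,"wy":0,"wz":0.12}]';python3 - <<'E'
from h import *
print(tabpos(),tabmove([.055,0,.09]))
E
```

```text
time_s: 9.85
position: [0.5306, 0.0244, 0.1815]
ee_rot: [-3.14, 0.002, -2.913]
ft_force: [-1.2, 0.7, -2.3]
gripper_width: 0.489
gripper_force: 61.4
(array([ 69.9, 100.8, 113.6]), array([0.0015, 0.3822, 0.0006]), array([-1.8,  0.9, -1.8])) (array([ 0.041, -0.84 ,  0.23 ]), array([-0.003, -0.73 , -0.001]))
```

```bash
python3 -m pendant '[{"x":0.04,"y":-0.3,"z":0,"wx":0,"wy":-0.25,"wz":0},{"x":0.04,"y":-0.65,"z":0.05,"wx":0,"wy":-0.5,"wz":0},{"x":0.04,"y":-0.84,"z":0.1,"wx":0,"wy":-0.73,"wz":0},{"x":0.04,"y":-0.84,"z":0.15,"wx":0,"wy":-0.73,"wz":0},{"x":0.04,"y":-0.84,"z":0.15,"wx":0,"wy":-0.73,"wz":0},{"x":0.04,"y":-0.84,"z":0.15,"wx":0,"wy":-0.73,"wz":0}]';python3 - <<'E'
from h import *
print(tabpos(),tabmove([.055,0,.06]))
c=cal("wrist");im=ctrl.read_camera("wrist")[...,::-1].copy();cv2.imwrite("pics/w4.png",im)
json.dump({k:np.array(v).tolist() for k,v in c.items()},open("w4.json","w"))
s=ctrl.read_camera("scene")[...,::-1]
o=np.zeros((600,800,3),np.uint8);o[:480,:640]=im;z=cv2.resize(s[180:330,290:430],None,fx=2,fy=2);o[300:600,520:800]=z
cv2.imwrite("pics/w4c.png",o)
E
```

```text
time_s: 10.45
position: [0.5493, -0.0658, 0.162]
ee_rot: [3.138, 0.381, -2.901]
ft_force: [0.1, 0.3, -1.4]
gripper_width: 0.49
gripper_force: 61.5
(array([60.4,  8.8, 96.4]), array([-0.0071,  0.0029, -0.0098]), array([-0.4,  0.2, -1.4])) (array([ 0.044, -0.075,  0.303]), array([ 0.014, -0.006,  0.019]))
```

View pics/w4c.png

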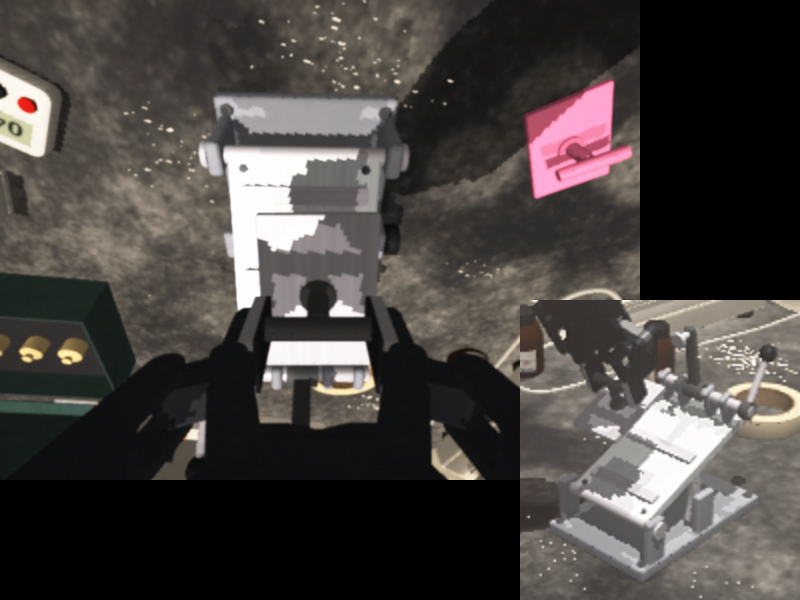

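The presser is up and back. The slide is gripped square, with its low edge at (258–380, 213), low and to the right of the table's middle. Check the held slide and the stage fit against this view numerically.

```bash
python3 - <<'E'
from h import *
np.set_printoptions(precision=1,suppress=True)
c=json.load(open("w4.json"));s=ctrl.state();Rt_=rpy(s["ee_rot"])
P=[(.04,-.028,.008),(.04,.028,.008),(-.04,-.028,.008),(-.04,.028,.008),(0,-.022,-.02),(0,.022,-.02)]
print("slide pred",pix(c,Rt_.apply(P)+s["position"]))
Rt,o=table(json.load(open("stage.json")))
print("land pred",pix(c,Rt.apply([(.019,-.042,.01),(.019,.042,.01),(.031,-.042,.01),(.031,.042,.01)])+o), "base",pix(c,R.from_euler('z',.2296).apply([(-.095,-.065,.014),(-.095,.065,.014)])+[.6001,-.0629,0]))
im=cv2.imread("pics/w4.png");g=cv2.cvtColor(im,6)
for u in(275,300,340,365):print("col",u,g[170:222,u])
for v in (235,250):print("row",v,250,g[v,250:266],372,g[v,372:388])
print("row 192",g[192,228:250],"r",g[192,360:388]); print("base row",g[110,210:222],g[100,392:402])
E
```

```text
slide pred [[255.9 223.1]
 [382.2 222.9]
 [264.6 373.3]
 [373.6 373.1]
 [264.8 337.4]
 [374.  337.2]]
land pred [[240.1 187.3]
 [368.7 188.4]
 [241.2 205.4]
 [367.7 206.4]] base [[211.7  98.3]
 [399.2 100.4]]
col 275 [254 254 254 254 254 254 254 254 254 254 254 254 254 253 248 216 192 234
 250 252 252 251 252 252 252 252 251 251 252 252 252 252 251 250 248 252
 253 253 254 254 253 247 198 123 138 203 242 252 253 253 253 253]
col 300 [253 253 250 232 168 120 110 110 110 110 109 109 109 109 108 102  93  89
  90  89  89  87  87  87  89  88  87  87  88  87  87  88  87  88  93 103
 107 109 109 109 106  99  91  95 141 209 243 251 252 252 252 252]
col 340 [105 106 106 105 105 104 105 105 105 105 105 105 104 105 105 104  96  90
  89  92  90  89  88  87  88  90  89  90  89  89  89  88  90  90  91  94
 101 102 103 103 102  95  82  77  80  84  87  86  87  86  88  86]
col 365 [ 42  42  45  59  89 130 154 161 162 162 162 158 146 130 118 115 109 104
 112 129 138 138 138 137 140 141 144 144 143 143 142 142 142 144 146 150
 158 162 163 164 158 139 104  81  79  83  84  85  84  86  85  84]
row 235 250 [254 254 254 254 254 253 249 251 252 253 253 253 253 253 253 253] 372 [89 89 89 91 92 90 87 84 82 81 80 77 67 50 30 20]
row 250 250 [254 254 254 254 254 254 250 213 133  92  87  88  88  89  89  90] 372 [ 89  89  91  91  91  91  95 102 106  97  84  58  32  19  21  23]
row 192 [118 184 240 253 254 254 254 254 254 254 254 254 253 254 254 254 254 254
 254 254 254 254] r [137 138 137 137 137 138 135 136 144 154 159 161 161 159 160 157 151 137
 116 104  98  93  79  55  32  20  19  21]
base row [ 65  67  66  62  69 102 140 159 162 152 121  95] [140 139 134 122 107  91  83  83  81  79]
```

```bash
python3 - <<'E'
import cv2,numpy as np
im=cv2.imread("pics/w4.png");g=cv2.cvtColor(im,6)
for u in(285,305,335,355):print("col",u,"bar",310,g[310:345,u].tolist(),"far",352,g[352:380,u].tolist())
for v in(216,225,240,280):print("row",v,"L",252,g[v,252:272].tolist(),"R",366,g[v,366:388].tolist())
for v in(350,358):print("row",v,"L",255,g[v,255:285].tolist(),"R",355,g[v,355:385].tolist())
E
```

```text
col 285 bar 310 [142, 143, 152, 188, 224, 220, 169, 89, 39, 29, 30, 31, 31, 32, 34, 35, 38, 39, 42, 43, 45, 45, 45, 48, 47, 48, 46, 47, 46, 48, 74, 166, 235, 246, 248] far 352 [248, 248, 248, 248, 248, 248, 248, 248, 247, 247, 246, 240, 211, 142, 96, 96, 111, 128, 144, 159, 171, 193, 228, 242, 246, 245, 242, 233]
col 305 bar 310 [217, 237, 241, 242, 239, 225, 166, 85, 36, 28, 29, 28, 31, 31, 32, 34, 36, 39, 41, 42, 45, 45, 46, 48, 49, 50, 49, 46, 46, 49, 77, 165, 235, 247, 248] far 352 [248, 248, 248, 248, 248, 247, 247, 248, 248, 247, 247, 240, 204, 124, 62, 46, 48, 51, 55, 59, 64, 69, 73, 78, 82, 86, 80, 56]
col 335 bar 310 [249, 249, 249, 249, 248, 237, 183, 93, 39, 29, 28, 28, 29, 31, 33, 32, 36, 37, 39, 42, 43, 44, 44, 43, 46, 48, 49, 49, 46, 47, 75, 166, 236, 247, 248] far 352 [248, 248, 248, 248, 248, 248, 247, 247, 247, 247, 247, 239, 197, 124, 88, 90, 102, 112, 115, 111, 107, 113, 130, 154, 180, 208, 221, 213]
col 355 bar 310 [148, 177, 222, 242, 245, 234, 180, 92, 38, 29, 27, 29, 30, 31, 32, 35, 36, 38, 37, 41, 43, 43, 43, 43, 45, 48, 48, 47, 48, 48, 74, 163, 234, 246, 247]
[... 869 characters left out ...]
0, 99, 118] R 366 [85, 87, 87, 88, 89, 90, 91, 92, 91, 89, 83, 72, 67, 80, 100, 109, 111, 108, 107, 106, 108, 106]
row 350 L 255 [16, 16, 15, 14, 12, 14, 13, 11, 13, 13, 13, 12, 28, 88, 179, 236, 248, 249, 249, 249, 249, 249, 249, 249, 249, 249, 249, 249, 248, 248] R 355 [247, 247, 247, 247, 246, 245, 245, 246, 246, 246, 240, 207, 129, 54, 18, 14, 14, 13, 11, 13, 12, 12, 13, 14, 16, 20, 20, 30, 49, 63]
row 358 L 255 [16, 17, 18, 13, 13, 12, 12, 13, 14, 12, 18, 59, 150, 229, 245, 248, 248, 248, 248, 248, 248, 248, 248, 249, 249, 249, 249, 249, 248, 248] R 355 [247, 247, 247, 247, 246, 245, 246, 246, 246, 247, 247, 246, 240, 202, 117, 43, 16, 13, 14, 12, 13, 12, 14, 15, 17, 17, 16, 16, 16, 15]
```

The held slide is parallel to the tool, about 4.5 mm toward the robot from the TCP, and centred in y. I'll close in to about 12 mm above the lands and re-measure slide against lands in one image.

```bash
python3 -c "
from h import *;print(tabpos(),tabmove([.0595,0,.036]))"
python3 -m pendant '[{"x":0.01,"y":-0.07,"z":0.15,"wx":0.01,"wy":0,"wz":0.02},{"x":0.01,"y":-0.07,"z":0.3,"wx":0.01,"wy":0,"wz":0.02},{"x":0.01,"y":-0.07,"z":0.42,"wx":0.01,"wy":0,"wz":0.02},{"x":0.01,"y":-0.07,"z":0.5,"wx":0.01,"wy":0,"wz":0.02},{"x":0.01,"y":-0.07,"z":0.5,"wx":0.01,"wy":0,"wz":0.02},{"x":0.01,"y":-0.07,"z":0.5,"wx":0.01,"wy":0,"wz":0.02},{"x":0.01,"y":-0.07,"z":0.5,"wx":0.01,"wy":0,"wz":0.02}]'
python3 - <<'E'
from h import *
print(tabpos(),tabmove([.0595,0,.036]))
c=cal("wrist");im=ctrl.read_camera("wrist")[...,::-1].copy();cv2.imwrite("pics/w5.png",im)
json.dump({k:np.array(v).tolist() for k,v in c.items()},open("w5.json","w"))
Rt,o=table(json.load(open("stage.json")))
np.set_printoptions(precision=1,suppress=True)
print("land",pix(c,Rt.apply([(.019,-.042,.01),(.019,.042,.01),(.031,-.042,.01),(.031,.042,.01)])+o),"face edges",pix(c,Rt.apply([(.05,-.05,.006),(.05,.05,.006)])+o))
E
```

```text
(array([61.2,  9. , 96.5]), array([-0.0069,  0.0016, -0.0112]), array([-0.3, -0.2, -2.2])) (array([ 0.014, -0.079,  0.504]), array([ 0.013, -0.003,  0.021]))
time_s: 11.25
position: [0.5718, -0.0704, 0.1066]
ee_rot: [3.141, 0.383, -2.914]
ft_force: [0.1, 0.1, -1.6]
gripper_width: 0.488
gripper_force: 61.5
(array([58.9, -0.8, 37.2]), array([0.0001, 0.001 , 0.002 ]), array([-0.5,  0. , -1.5])) (array([-0.005,  0.007,  0.01 ]), array([-0.   , -0.002, -0.004]))
land [[235.1 211.3]
 [405.  210.9]
 [236.9 234.5]
 [403.2 234.1]] face edges [[226.2 266.3]
 [413.8 265.9]]
```

```bash
python3 - <<'E'
from h import *
g=cv2.cvtColor(cv2.imread("pics/w5.png"),6)
for u in(241,247,392,398):print("landcol",u,200,g[200:244,u].tolist())
for u in(275,295,345,365):print("platecol",u,200,g[200:228,u].tolist())
for v in(222,255):print("row",v,"L",220,g[v,220:270].tolist(),"R",365,g[v,365:420].tolist())
E
```

```text
landcol 241 200 [254, 254, 254, 254, 253, 248, 231, 196, 151, 167, 232, 250, 252, 252, 252, 251, 251, 251, 251, 251, 252, 253, 254, 254, 254, 254, 254, 254, 254, 254, 253, 252, 252, 253, 254, 254, 254, 254, 254, 254, 254, 254, 254, 254]
landcol 247 200 [254, 253, 254, 253, 253, 251, 233, 163, 112, 158, 230, 250, 252, 252, 251, 251, 249, 247, 247, 249, 250, 250, 250, 250, 250, 250, 251, 252, 252, 251, 250, 249, 250, 253, 254, 254, 254, 254, 254, 254, 254, 254, 254, 254]
landcol 392 200 [97, 98, 98, 98, 97, 97, 99, 97, 91, 82, 80, 83, 84, 84, 83, 83, 82, 83, 85, 95, 116, 130, 136, 134, 135, 135, 134, 134, 134, 136, 137, 137, 137, 140, 146, 148, 149, 148, 150, 150, 150, 151, 150, 150]
landcol 398 200 [101, 100, 100, 100, 101, 100, 100, 98, 94, 84, 80, 82, 84, 84, 83, 82, 80, 81, 82, 84, 89, 106, 125, 135, 135, 134, 135, 134, 134, 136, 137, 138, 139, 144, 150, 152, 152, 152, 152, 153, 152, 151, 154, 153]
platecol 275 200 [102, 102, 102, 101, 100, 102, 99, 95, 86, 78, 79, 79, 78, 87, 131, 198, 239, 249, 251, 252, 251, 251, 251, 251, 251, 251, 251, 251]
platecol 295 200 [102, 102, 103, 101
[... 710 characters left out ...]
82, 83, 84, 90, 97, 102, 103, 100, 109, 123, 133, 136, 136, 135, 135, 131, 130, 127, 125, 122, 115, 109, 114, 129, 142, 147, 149, 149, 150, 150, 150, 150, 148, 142, 126, 97, 60, 38, 35, 38]
row 255 L 220 [85, 84, 83, 82, 98, 167, 237, 252, 254, 254, 254, 254, 254, 254, 254, 254, 254, 254, 254, 254, 254, 254, 254, 254, 254, 254, 254, 254, 254, 254, 254, 254, 254, 254, 254, 252, 237, 178, 111, 87, 82, 82, 83, 84, 85, 87, 86, 84, 85, 85] R 365 [80, 81, 82, 83, 85, 85, 83, 85, 85, 86, 85, 86, 92, 109, 134, 148, 153, 153, 151, 150, 151, 150, 147, 147, 146, 149, 151, 153, 152, 152, 151, 152, 153, 152, 150, 148, 147, 148, 149, 148, 149, 149, 150, 149, 148, 139, 126, 102, 80, 70, 62, 48, 32, 19, 15]
```

```bash
python3 - <<'E'
import cv2
im=cv2.imread("pics/w5.png");cv2.imwrite("pics/w5c.png",cv2.resize(im[150:400,200:440],None,fx=2.4,fy=2.4,interpolation=cv2.INTER_CUBIC))
E
python3 - <<'E'
from h import *
c=json.load(open("w5.json"));Rt,o=table(json.load(open("stage.json")))
def ontab(uv,z):
    e,d=ray(c,[uv]);e=Rt.inv().apply(e-o);d=Rt.inv().apply(d[0]);return np.round((e+d*((z-e[2])/d[2]))*1000,2)
for h in(.0292,.0272):print("plate low edge",ontab((320,214.2),h))
print("land edges",ontab((241,209.4),.01),ontab((241,232.6),.01),ontab((403,222),.01),ontab((235.5,222),.01))
print("plate sides",ontab((257.3,255),.0292),ontab((378.5,255),.0292),ontab((254.8,222),.0292),ontab((383,222),.0292))
E
```

```text
plate low edge [15.77 -0.15 29.2 ]
plate low edge [16.27 -0.14 27.2 ]
land edges [ 18.05 -39.02  10.  ] [ 30.02 -39.87  10.  ] [24.67 41.45 10.  ] [ 24.49 -42.22  10.  ]
plate sides [ 34.88 -28.81  29.2 ] [35.01 26.6  29.2 ] [ 19.27 -29.03  29.2 ] [19.39 27.76 29.2 ]
```

```bash
python3 -m pendant '[{"x":0.015,"y":0.005,"z":0.03,"wx":0,"wy":0,"wz":0},{"x":0.015,"y":0.005,"z":0.06,"wx":0,"wy":0,"wz":0},{"x":0.015,"y":0.005,"z":0.085,"wx":0,"wy":0,"wz":0},{"x":0.015,"y":0.005,"z":0.085,"wx":0,"wy":0,"wz":0},{"x":0.015,"y":0.005,"z":0.085,"wx":0,"wy":0,"wz":0}]'
python3 -c "
from h import *;print(tabpos(),ctrl.state()['wrist_torque'])"
python3 -m pendant '[{"x":0,"y":0,"z":0.01,"wx":0,"wy":0,"wz":0},{"x":0,"y":0,"z":0.02,"wx":0,"wy":0,"wz":0},{"x":0,"y":0,"z":0.03,"wx":0,"wy":0,"wz":0},{"x":0,"y":0,"z":0.03,"wx":0,"wy":0,"wz":0}]'
python3 -c "
from h import *;print(tabpos(),ctrl.state()['wrist_torque'])"
```

```text
time_s: 11.8
position: [0.5733, -0.0695, 0.0955]
ee_rot: [3.14, 0.382, -2.915]
ft_force: [-0.1, 0.4, -1.4]
gripper_width: 0.49
gripper_force: 61.5
(array([56.3, -0.3, 26.3]), array([-0.0002,  0.0023,  0.0026]), array([-0.6,  0.4, -1.3])) [-0.12966022  0.55672775  0.01956287]
time_s: 12.2
position: [0.5746, -0.0692, 0.0931]
ee_rot: [3.14, 0.383, -2.915]
ft_force: [-6.4, -0.3, 8.3]
gripper_width: 0.492
gripper_force: 62.4
(array([56.6, -0.3, 23.6]), array([-0.0003,  0.0015,  0.0025]), array([-2.7,  1.2, 10.1])) [0.00480806 0.94241019 0.11741912]
```

```bash
python3 -m pendant '[{"x":0,"y":0,"z":0.007,"wx":0,"wy":0,"wz":0},{"x":0,"y":0,"z":0.014,"wx":0,"wy":0,"wz":0},{"x":0,"y":0,"z":0.014,"wx":0,"wy":0,"wz":0},{"x":0,"y":0,"z":0.014,"wx":0,"wy":0,"wz":0}]' -1 40
python3 - <<'E'
from h import *
print(tabpos(),ctrl.state()['wrist_torque'])
c=cal("wrist");im=ctrl.read_camera("wrist")[...,::-1].copy();cv2.imwrite("pics/w6.png",im)
json.dump({k:np.array(v).tolist() for k,v in c.items()},open("w6.json","w"))
s=ctrl.read_camera("scene")[...,::-1]
o=np.zeros((600,800,3),np.uint8);o[:,:400]=cv2.resize(im[170:380,250-4:386],(400,600),interpolation=2);o[:400,400:]=cv2.resize(im[190:250,215:275],(400,400),interpolation=2);o[400:,400:]=cv2.resize(s[230:280,310:410],(400,200),interpolation=2)
cv2.imwrite("pics/w6c.png",o)
g=cv2.cvtColor(im,6)
for u in(243,248,392,398):print("landcol",u,195,g[195:244,u].tolist())
for u in(275,295,345,365):print("platecol",u,195,g[195:228,u].tolist(),350,g[350:385,u].tolist())
for v in(222,255):print("row",v,"L",220,g[v,220:270].tolist(),"R",365,g[v,365:420].tolist())
E
```

```text
time_s: 12.6
position: [0.5747, -0.0692, 0.0929]
ee_rot: [3.14, 0.383, -2.915]
ft_force: [-17.7, -0.0, 29.2]
gripper_width: 0.492
gripper_force: 63.8
(array([56.7, -0.3, 23.3]), array([-0.0005,  0.0008,  0.0027]), array([-5. ,  4. , 33.5])) [0.32268793 1.86751533 0.27891215]
landcol 243 195 [253, 253, 253, 253, 253, 253, 253, 253, 253, 253, 253, 253, 253, 253, 253, 253, 253, 253, 253, 253, 253, 252, 249, 230, 158, 111, 160, 231, 250, 252, 251, 249, 237, 184, 131, 109, 90, 80, 80, 78, 78, 79, 78, 78, 79, 78, 77, 79, 79]
landcol 248 195 [254, 254, 254, 254, 254, 254, 254, 254, 254, 254, 254, 254, 254, 254, 254, 254, 254, 254, 253, 253, 250, 237, 218, 190, 137, 108, 158, 228, 247, 241, 191, 135, 118, 107, 89, 81, 80, 80, 80, 79, 79, 77, 78, 78, 79, 78, 78, 79, 79]
landcol 392 195 [118, 104, 100, 100, 100, 100, 99, 100, 100, 99, 99, 99, 99, 99, 100, 99, 99, 98, 100, 100, 100, 100, 99, 98, 94, 85, 78, 78, 82, 85, 83, 83, 82, 80, 80, 82, 82, 84, 83, 84, 83, 83, 83, 82, 83, 81, 82, 83, 84]
landcol 398 195 [91, 89, 89, 90, 91, 92, 94, 95, 96, 95, 97, 95, 96, 96, 96, 97, 96, 96, 96, 95, 96, 9
[... 1806 characters left out ...]
, 83, 83, 83, 86, 85, 84, 84, 82, 79, 79, 79, 79, 79, 81, 80, 80, 79, 80, 79, 79, 78, 80, 80, 79, 79, 79, 79, 78, 80, 79, 81, 79, 78, 81, 79, 82, 87, 91, 95, 95, 97, 97, 97, 98, 98, 97, 98, 98]
row 255 L 220 [254, 254, 254, 254, 254, 254, 254, 254, 254, 254, 254, 254, 254, 254, 254, 254, 254, 254, 254, 254, 253, 250, 229, 168, 122, 104, 99, 100, 99, 99, 102, 101, 101, 100, 99, 95, 92, 86, 82, 81, 81, 82, 82, 84, 84, 84, 84, 83, 84, 83] R 365 [79, 79, 81, 81, 82, 82, 84, 84, 85, 85, 86, 85, 85, 84, 90, 94, 95, 96, 98, 98, 100, 105, 120, 137, 147, 148, 148, 148, 146, 143, 144, 147, 149, 150, 150, 149, 150, 149, 151, 150, 149, 147, 146, 145, 146, 147, 147, 147, 147, 149, 148, 145, 138, 122, 94]
```

View pics/w6c.png

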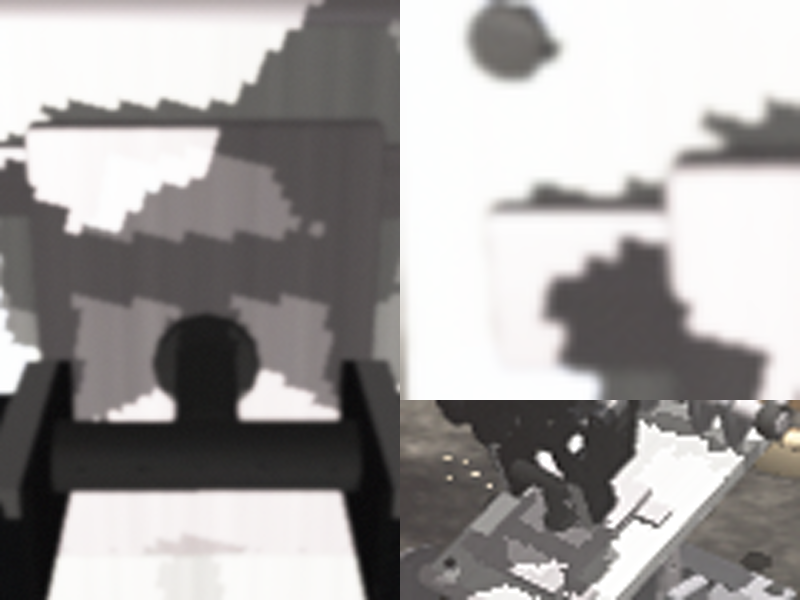

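The slide sits on the lands. Its low edge shows at v≈214.4 and the land's low edge at v≈221. 33 N is firmer than needed, so next I'll compute centring and then ease off.

```bash
python3 - <<'E'
from h import *
c=json.load(open("w6.json"));Rt,o=table(json.load(open("stage.json")))
def ontab(uv,z):
    e,d=ray(c,[uv]);e=Rt.inv().apply(e-o);d=Rt.inv().apply(d[0]);return np.round((e+d*((z-e[2])/d[2]))*1000,2)
print("plate low edge top",ontab((275,214.4),.016),ontab((365,214.2),.016),"bottom",ontab((320,211),.010),"far",ontab((320,364.5),.016))
print("land low edge",ontab((243,221.2),.01),ontab((248,221.2),.01),ontab((395,220.5),.01))
print("plate sides",ontab((254.5,222),.016),ontab((257.5,255),.016),ontab((378.5,255),.016))
print("land ends",ontab((227.5,222),.01),ontab((407.5,222),.01))
s=ctrl.state();T=rpy(s["ee_rot"]);print(pix(c,T.apply([(0,0,-.02),(-.04,0,.008)])+s["position"]))
E
```

```text
plate low edge top [ 13.35 -19.31  16.  ] [13.38 20.11 16.  ] bottom [13.32  0.44 10.  ] far [91.79  0.34 16.  ]
land low edge [ 18.01 -34.84  10.  ] [ 18.02 -32.55  10.  ] [17.9 34.8 10. ]
plate sides [ 16.77 -28.49  16.  ] [ 32.31 -28.05  16.  ] [32.49 27.01 16.  ]
land ends [ 18.37 -41.96  10.  ] [18.63 40.57 10.  ]
[[318.79618702 335.37156678]
 [318.51494547 371.54692262]]
```

```bash
python3 -m pendant '[{"x":0,"y":0,"z":-0.008,"wx":0,"wy":0,"wz":0},{"x":0,"y":0,"z":-0.008,"wx":0,"wy":0,"wz":0},{"x":0,"y":0,"z":-0.008,"wx":0,"wy":0,"wz":0},{"x":0,"y":0,"z":-0.008,"wx":0,"wy":0,"wz":0},{"x":0,"y":0,"z":-0.008,"wx":0,"wy":0,"wz":0}]'
python3 - <<'E'
from h import *
print(tabpos())
Rt,o=table(json.load(open("stage.json")));s=ctrl.state()
F=Rt.inv().apply(s["ft_force"])-[-.6,.4,-1.3];t=Rt.inv().apply(np.array(s["wrist_torque"])-[-.13,.557,.02]);print(F,t,"x of load",(-.2*F[0]-t[1])/F[2])
g=ctrl.read_camera("scene")[...,::-1];cv2.imwrite("pics/s9.png",g)
# lever ball expected at stop
p=json.load(open("stage.json"));sc=cal("scene")
for th in(1.55,1.65,1.75):
    a=.7+th;b=Rt.apply([.15-.06*np.cos(a),-.066,.03+.06*np.sin(a)])+o;u,v=pix(sc,b)[0];print(th,u,v)
m=(g[215:245,400:440].max(2)<60).astype(np.uint8)
n,l,stt,ce=cv2.connectedComponentsWithStats(m);print([(x[4],c+[400,215]) for x,c in zip(stt[1:],ce[1:]) if x[4]>15])
E
```

```text
time_s: 13.2
position: [0.5746, -0.0692, 0.093]
ee_rot: [3.14, 0.383, -2.915]
ft_force: [-11.1, 0.7, 18.5]
gripper_width: 0.49
gripper_force: 63.0
(array([56.7, -0.3, 23.5]), array([-0.0003,  0.0011,  0.0026]), array([-3. ,  3.2, 21.1]))
[-2.39330177  2.82662999 22.41412365] [ 0.40438728  0.71877023 -0.01614497] x of load -0.010712436483658619
1.55 409.3224338412439 205.1649580517701
1.65 410.9323121904731 205.2019024689744
1.75 412.44159012075704 205.52850883977163
[]
```

Lever ball at about (414,206) in the scene view against (412,205) expected at the stop. The slide is pressed with about 21 N and the load falls between the lands. Handing in.

```bash
python3 -c "
from bench import ctrl;print(ctrl.sign_off())"
```

```text
the job is handed in; nothing more can be done
None
```

I handed the job in at about 13 s: the presser foot is up at its stop, and the gripper still holds the slide, pressed on the lands at about 21 N and centred to within about 1 mm by camera. The far edge's contact is inferred from the force and torque readings.

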